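# Take the shallow chip pot off its keeper hook and stand it on the scale

## Robot

A 7-joint arm with a two-finger parallel gripper is mounted at the origin on the work surface. World frame = base frame: x ahead of the robot, y to its left, z up, the work surface at z = 0. Lengths are in m, angles in rad, forces in N, time in s.
With the tool pointing down it reaches from about 0.4 to 0.85 m from the base axis. Payload 4.5 kg.
Tool frame: the origin (TCP) lies on the centre line of the jaws, within the pads' length; the fingertips stand 11 mm ahead of it and the grasp point (between the pads) lies 8 mm behind it; z points along the fingers, y is the line along which they close (so a half turn about z gives the same grasp; the last joint's range is limited). The gripper opens to 88 mm and grips with 3 to 60 N. Pads are 18 mm wide; open, the fingers measure 123 mm over their backs; the gripper's body (75 mm by 187 mm) begins 45 mm behind the grasp point.
Start: joints at [1.278, 0.689, -0.195, 1.565, 0.157, 0.902, -0.215], TCP at [0.201, -0.592, 0.25] pointing down, gripper open.
Joint ranges: [-3.01, 3.01], [-0.46, 2.08], [-1.47, 1.51], [0.13, 2.56], [-1, 4.14], [0.04, 2.09], [-2.66, 2.66]. Speed limits (rad/s): [2.57, 2.57, 3.14, 3.14, 3.14, 3.14, 3.14].

## Interface

Orientations are given as a unit quaternion [x, y, z, w].
In Python, from plant import * gives the robot as it stands. The module is installed in compiled form; this text tells all that it offers.
- The arm moves only by the tool send_rows, never from a script. Its argument "motion" is a list of rows, each an object of numbers: "x", "y", "z": the shift along the tool's x, y, z in cm; "rx", "ry", "rz": the turn, a rotation vector about the tool's x, y, z in rad; "jaw": the finger opening in cm, from 0 to 8.81. In form: [{"x": .., "y": .., "z": .., "rx": .., "ry": .., "rz": .., "jaw": ..}, ...]. A call has exactly 5 rows; each row shifts and turns the commanded pose from where the row before left it, along the tool's axes as they then stand; what a row does not reach is not made up. A row lasts 1/10 s, in which the tool goes at most 50 mm and 8.59 degrees, less where a joint would pass 70% of its speed; a pose out of reach is approached as far as the arm can. A call is refused whole if a number of a shift passes 5 or a number of a turn 0.15, either way. A call with a gripper value outside its range is refused whole. The fingers move at their own pace and stop on an object; "grip_force" is the grip in N (left out, the last holds). Time passes only in rows, so rows that do not move let the fingers close, or fill a call up. It gives the time, the measured TCP pose, the force, the opening and the grip force at its end, in the units of the state.
- get_state(): the state, without advancing time (a new reading comes with each control period).
- snapshot(name): name is "side" or "top"; returns a dict with "img" (480x640x3 uint8, red, green, blue), "vertical_fov" (degrees; the focal length in pixels is half the picture's height over the tangent of half this angle, whatever the lens; pixels are square), "cx", "cy" (the principal point, pixels), "extrinsics" (4x4, takes a point from camera to world coordinates). Camera axes: x right, y up, looking along -z (the intrinsics and any distortion apply to the point x, -y, -z); pixel columns grow to the right and rows downward; lengths in m; the calibration is good to about 2 mm. A picture is of the moment at which its call begins. There is no depth.
- finish_job(): hands the job in; it is judged then, once.
The state is a dict: "clock": time; "q": joint angles; "qd": joint speeds; "joint_torque": joint torques, N m; "tool_pos": TCP position; "eef_rot": TCP orientation; "contact_force": force on the tool from outside, world axes, zero at the start; "moment": the same for the moment, N m; "opening": opening from 0.0 (shut) to 1.0 (fully open); "finger_force": force on a finger pad.
Only numpy, scipy, OpenCV 4.12 (cv2) and the standard library are available. Lean on these libraries where they do the work, as an engineer would, in place of code of your own. Each camera call takes 0.05 s, during which the arm holds its last target. There are 200 camera calls.

## Task

Take the shallow, wide steel pot off its hook: push it back against the sprung keeper to press the keeper open, lift it out past the hook's nose while the keeper is open, and then set it down gently, upright, in the middle of the scale's round pan. Let go of it there.

Things in the scene. Friction and masses are not known exactly. Their poses are not given: they have to be found in the camera images.
- pot: Shallow open steel pot, 80 mm wide, 42 tall, 0.35 kg. Origin: centre of underside (flat foot 68 wide), z up. A rigid ladder-like bail stands in its y-z plane: legs (8 mm) at y +-42; steel crossbar (8 mm round, along y) 120 above origin hangs in the hook; wooden grip along y, centre 192 above origin, 16 thick in x, 18 tall, to be pinched across x. The narrow tall pot on a like hook is not wanted.
- stand: Fixed hook stand of this pot. Origin on table under the resting crossbar; +x points from nose to post. In mm: crossbar rests at x 0 z 160 on the hook's floor (18 wide, along x); nose overhangs it to x 5, z 169-179. Push pot to crossbar x 18 (11-28), raise it 35 (25-50; more: the rim hits the hook), draw out along -x. Shank at x 38; arm behind it, top z 196; post at x 95.
- keeper (a joint): Angle (rad) of that hook's sprung keeper: aluminium flap of two strips, hinged on the shank (stand x 36, z 190 mm), slanting down to just behind the crossbar. 0 = shut, held by its spring; up to 0.95 as the crossbar presses it toward the shank: about 0.16 at crossbar x 10 mm, 0.36 at x 18 mm. Takes 2 to 5 N; springs shut when let go.
- scale: Fixed bench scale: grey plastic body 200 x 160 x 32 mm with a round aluminium pan, 130 mm wide. Origin on the table under the pan's centre, z up; the pan's flat top is 45 mm above it and does not sink. The body reaches 120 mm to +x of the origin, 80 mm the other ways.
Things that resemble listed ones, but are neither listed nor needed, are in the scene too. What is shaped like the stand but yellow is not meant.

How it is judged:
On the way, in this order (a step that is already met when the one before it is completed fails the run):
1. the keeper is pressed open with the pot's crossbar still down in the hook (value of joint keeper above 0.13 rad and z of pot in the frame of stand below 0.052 m and horizontal distance between pot and stand below 0.045 m), for 0.05 s.
2. the pot is off the hook (horizontal distance between pot and stand above 0.06 m), for 0.1 s.
At the end, for the whole second after the job is handed in: The shallow pot stands upright (within 7 degrees) and at rest on the scale's pan, its centre within 22 mm of the pan's centre (horizontal distance between pot and scale below 0.022 m and z of pot in the frame of scale between 0.04 and 0.051 m and angle between pot's own z axis and vertical below 0.12 rad and linear speed of pot below 0.02 m/s); the robot touches nothing.
It fails at once if the pot is dropped or slammed onto the scale (faster than 0.45 m/s within 60 mm of the pan) (linear speed of pot above 0.45 m/s and horizontal distance between pot and scale below 0.07 m and z of pot in the frame of scale below 0.105 m).
It also fails if it takes over 45 s, if anything falls off the work surface, if the arm or the gripper's body presses on something with over 40 N, if the wrist force passes 120 N, or if a joint passes its speed limit or range.

## Working session

There is one attempt and no reset: what is moved stays moved. The work goes in short steps, Python scripts to look and compute and a tool call to move; the robot and the scene stay as the last step left them, time stands still between calls to the robot, and variables do not carry over. Pictures are saved under pics/ and viewed, at most 10 in all, crops included, and the job is handed in when it is done.

Besides the shell and the picture viewer there is one more tool, called after ">>>" by a JSON object that holds its "op" and its "data", one argument or row to a line. send_rows: Moves the arm, as the interface text tells. Its arguments: {"type":"object","properties":{"motion":{"type":"array"},"grip_force":{"type":"number"}},"required":["motion"]}

```bash
mkdir -p pics
cat > h.py <<'E'
from plant import *
import numpy as np, cv2
from scipy.spatial.transform import Rotation as R
def snap(n,f):
    s=snapshot(n); np.savez(f'{f}.npz',**s); cv2.imwrite(f'pics/{f}.png',s['img'][:,:,::-1]); return s
def load(f): return dict(np.load(f'{f}.npz'))
def K(s):
    f=240/np.tan(np.radians(float(s['vertical_fov']))/2); return f
def ray(s,u,v):
    f=K(s); d=np.array([(u-s['cx'])/f,-(v-s['cy'])/f,-1]); E=s['extrinsics']; return E[:3,3],E[:3,:3]@d
def onz(s,u,v,z):
    o,d=ray(s,u,v); return o+d*(z-o[2])/d[2]
def proj(s,p):
    E=s['extrinsics']; c=E[:3,:3].T@(np.array(p)-E[:3,3]); f=K(s); return np.array([s['cx']+f*c[0]/-c[2], s['cy']-f*c[1]/-c[2]])
def tri(s1,p1,s2,p2):
    o1,d1=ray(s1,*p1);o2,d2=ray(s2,*p2)
    A=np.stack([d1,-d2],1);t=np.linalg.lstsq(A,o2-o1,rcond=None)[0]
    a=o1+d1*t[0];b=o2+d2*t[1]; return (a+b)/2,np.linalg.norm(a-b)
E
python3 - <<'E'
from h import *
np.set_printoptions(precision=4,suppress=True)
for n in('side','top'):
    s=snap(n,n+'0'); print({k:v for k,v in s.items() if k!='img'})
print(get_state())
E
```

```text
{'vertical_fov': 57.37096942394651, 'cx': 314.93052607466285, 'cy': 238.2922791374722, 'extrinsics': array([[-0.9983,  0.0247, -0.0522,  0.3426],
       [-0.0556, -0.6581,  0.7509,  0.7307],
       [-0.0158,  0.7525,  0.6584,  0.7887],
       [ 0.    ,  0.    ,  0.    ,  1.    ]])}
{'vertical_fov': 43.47335558711229, 'cx': 317.8259614357996, 'cy': 242.1377496412525, 'extrinsics': array([[-0.0126,  0.9963, -0.0853,  0.2757],
       [-0.9999, -0.013 , -0.0035, -0.0175],
       [-0.0046,  0.0852,  0.9964,  1.3392],
       [ 0.    ,  0.    ,  0.    ,  1.    ]])}
{'clock': 0.1, 'q': array([ 1.2778,  0.6899, -0.1945,  1.5663,  0.1573,  0.9025, -0.2151]), 'qd': array([-0.0007, -0.0009,  0.0009, -0.0037, -0.0008, -0.0002,  0.0009]), 'joint_torque': array([ -0.004 , -52.8499,  -1.2722, -15.3837,  -0.0527,   0.002 ,
         0.    ]), 'tool_pos': array([ 0.2004, -0.5914,  0.249 ]), 'eef_rot': array([ 0.9867,  0.1627, -0.0002, -0.0008]), 'contact_force': array([-0.2664, -0.2471, -0.2489]), 'moment': array([0.0107, 0.0112, 0.033 ]), 'finger_force': 0.0, 'opening': 1.0015040482425785}
```

View pics/side0.png

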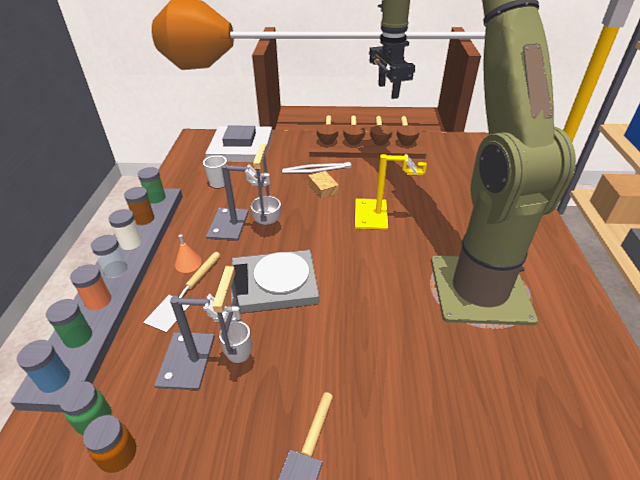

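View pics/top0.png

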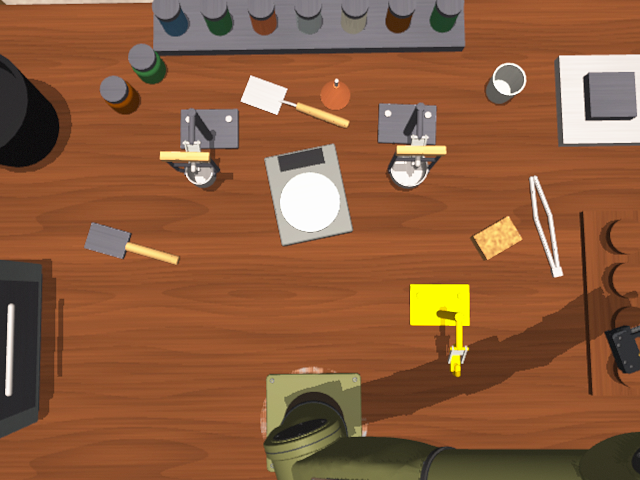

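Candidates for the pot: the wide shallow one at top (408,170) / side (265,210), and the narrow tall one at top (200,172) / side (236,345). The cup at top (508,80) and the yellow stand at (457,360) are not meant. I choose the wide shallow one at top (408,170). For the scale: the round white pan at top (310,202), not the square white device at (605,95). I'll check this in a crop and measure.

Run:
```python
from h import *
np.set_printoptions(precision=4,suppress=True)
t=load('top0');s=load('side0')
a=cv2.resize(t['img'][90:200,360:460],None,fx=4,fy=4,interpolation=2)
b=cv2.resize(s['img'][135:245,200:300],None,fx=4,fy=4,interpolation=2)
cv2.imwrite('pics/crop1.png',np.hstack([a,b])[:,:,::-1])
def wood(im,box):
    x0,y0,x1,y1=box; h=cv2.cvtColor(im,cv2.COLOR_RGB2HSV)[y0:y1,x0:x1]
    m=cv2.inRange(h,(15,90,120),(30,255,255)); n,l,st,c=cv2.connectedComponentsWithStats(m)
    i=1+np.argmax(st[1:,4]); ys,xs=np.where(l==i); r=cv2.minAreaRect(np.stack([xs+x0,ys+y0],1).astype(np.float32)); print('wood',st[i],r,c[i]+[x0,y0]); return r
rt=wood(t['img'],(385,135,455,165)); rs=wood(s['img'],(245,140,275,185))
print('grip top ctr onz .241',onz(t,*rt[0],.241),'tri',tri(t,rt[0],s,rs[0]))
for u in((397.5,150),(446,150)): print(onz(t,*u,.241))
# pan
for n,im,box in(('t',t,(270,160,350,240)),('s',s,(245,245,320,305))):
    x0,y0,x1,y1=box; h=cv2.cvtColor(im['img'],cv2.COLOR_RGB2HSV)[y0:y1,x0:x1]
    m=cv2.inRange(h,(0,0,215),(180,40,255)); c=max(cv2.findContours(m,0,1)[0],key=len)
    e=cv2.fitEllipse(c); p=np.array(e[0])+[x0,y0]; print(n,e,p,onz(im,*p,.045))
# base plate of stand
h=t['img'][100:150,372:440].astype(int)
g=((h.max(2)-h.min(2)<35)&(h.max(2)<130)).astype(np.uint8)
c=max(cv2.findContours(g,0,1)[0],key=cv2.contourArea);r=cv2.minAreaRect(c);bp=cv2.boxPoints(r)+[372,100];print('plate',r,bp)
for p in bp: print(onz(t,*p,.008))
```

```text
wood [ 11  10  51  10 411] ((421.0, 149.5), (9.0, 50.0), 90.0) [420.4988 149.7786]
wood [ 8  6 13 23 62] ((258.7500305175781, 156.75001525878906), (7.589466571807861, 23.717084884643555), 18.434947967529297) [259.0323 160.6613]
grip top ctr onz .241 [ 0.5396 -0.2071  0.241 ] tri (array([ 0.5428, -0.2093,  0.2281]), np.float64(0.00025551249129038137))
[ 0.5393 -0.1636  0.241 ]
[ 0.538  -0.2534  0.241 ]
t ((39.59233474731445, 41.51980972290039), (58.82372283935547, 59.42992401123047), 66.2557601928711) [309.5923 201.5198] [0.4752 0.0038 0.045 ]
s ((35.90217971801758, 26.407978057861328), (38.600215911865234, 54.511573791503906), 83.73318481445312) [280.9022 271.408 ] [0.4756 0.0048 0.045 ]
plate ((30.0, 24.0), (40.0, 48.0), 90.0) [[378. 104.]
 [426. 104.]
 [426. 144.]
 [378. 144.]]
[ 0.7016 -0.153   0.008 ]
[ 0.7001 -0.2615  0.008 ]
[ 0.608  -0.2589  0.008 ]
[ 0.6095 -0.151   0.008 ]
```

View pics/crop1.png

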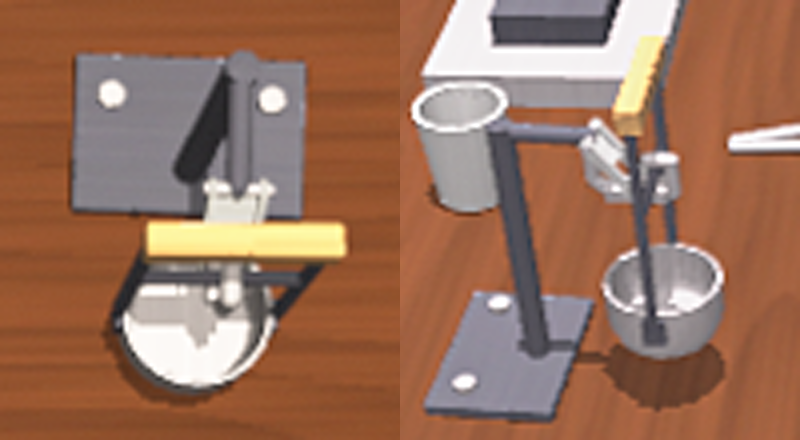

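The crop confirms it: the wide shallow pot hangs on the grey hook, with its post towards world +x, yaw about -0.015. Grip centre is about (0.541, -0.208, 0.232) and the pan centre about (0.4754, 0.0043). I'll rise, go over, then turn.

>>> {"op": "send_rows", "data": {
  "motion": [
    {"z": -4.5},
    {"z": -4.5},
    {"x": 3,"y": -1.7},
    {"x": 3,"y": -1.7},
    {"x": 3,"y": -1.7}
  ],
  "grip_force": 30
}}

```text
schema error: expected keys x, y, z, rx, ry, rz, jaw
```

>>> {"op": "send_rows", "data": {
  "motion": [
    {"x": 3,"y": -1.7},
    {"x": 3,"y": -1.7},
    {"x": 3,"y": -1.7},
    {"x": 3,"y": -1.7},
    {"x": 3,"y": -1.7}
  ]
}}

```text
schema error: expected keys x, y, z, rx, ry, rz, jaw
```

>>> {"op": "send_rows", "data": {
  "motion": [
    {"x": 3,"y": -1.7},
    {"x": 3,"y": -1.7},
    {"x": 3,"y": -1.7},
    {"x": 3,"y": -1.7},
    {"x": 2.5,"y": -1.5}
  ]
}}

```text
schema error: expected keys x, y, z, rx, ry, rz, jaw
```

>>> {"op": "send_rows", "data": {
  "motion": [
    {"x": 1},
    {"rz": -0.12,"jaw": 6},
    {"rz": -0.12,"jaw": 6},
    {"rz": -0.12,"jaw": 6},
    {"rz": -0.12,"jaw": 6}
  ]
}}

```text
schema error: expected keys x, y, z, rx, ry, rz, jaw
```

>>> {"op": "send_rows", "data": {
  "motion": [
    {"rz": -0.15,"jaw": 6},
    {"rz": -0.15,"jaw": 6},
    {"rz": -0.15,"jaw": 6},
    {"rz": -0.15,"jaw": 6},
    {"rz": -0.15,"jaw": 6}
  ]
}}

```text
schema error: expected keys x, y, z, rx, ry, rz, jaw
```

All seven keys are needed in every row.

>>> {"op": "send_rows", "data": {
  "motion": [
    {"x": 0,"y": 0,"z": -4.5,"rx": 0,"ry": 0,"rz": 0,"jaw": 6},
    {"x": 0,"y": 0,"z": -4.5,"rx": 0,"ry": 0,"rz": 0,"jaw": 6},
    {"x": 3,"y": -1.7,"z": 0,"rx": 0,"ry": 0,"rz": 0,"jaw": 6},
    {"x": 3,"y": -1.7,"z": 0,"rx": 0,"ry": 0,"rz": 0,"jaw": 6},
    {"x": 3,"y": -1.7,"z": 0,"rx": 0,"ry": 0,"rz": 0,"jaw": 6}
  ],
  "grip_force": 30
}}

```text
clock: 0.6
tool_pos: [0.2699, -0.5137, 0.3397]
eef_rot: [0.987, 0.162, 0.0, -0.0]
contact_force: [0.5, 0.6, -0.2]
opening: 0.68
finger_force: 0.0
```

>>> {"op": "send_rows", "data": {
  "motion": [
    {"x": 3,"y": -1.7,"z": 0,"rx": 0,"ry": 0,"rz": 0,"jaw": 6},
    {"x": 3,"y": -1.7,"z": 0,"rx": 0,"ry": 0,"rz": 0,"jaw": 6},
    {"x": 3,"y": -1.7,"z": 0,"rx": 0,"ry": 0,"rz": 0,"jaw": 6},
    {"x": 3,"y": -1.7,"z": 0,"rx": 0,"ry": 0,"rz": 0,"jaw": 6},
    {"x": 3,"y": -1.7,"z": 0,"rx": 0,"ry": 0,"rz": 0,"jaw": 6}
  ]
}}

```text
clock: 1.1
tool_pos: [0.3848, -0.3848, 0.3394]
eef_rot: [0.987, 0.163, -0.0, -0.0]
contact_force: [0.1, -0.6, -0.2]
opening: 0.682
finger_force: 0.0
```

>>> {"op": "send_rows", "data": {
  "motion": [
    {"x": 3,"y": -1.7,"z": 0,"rx": 0,"ry": 0,"rz": 0,"jaw": 6},
    {"x": 3,"y": -1.7,"z": 0,"rx": 0,"ry": 0,"rz": 0,"jaw": 6},
    {"x": 3,"y": -1.7,"z": 0,"rx": 0,"ry": 0,"rz": 0,"jaw": 6},
    {"x": 3,"y": -1.7,"z": 0,"rx": 0,"ry": 0,"rz": 0,"jaw": 6},
    {"x": 3,"y": -1.5,"z": 0,"rx": 0,"ry": 0,"rz": 0,"jaw": 6}
  ]
}}

```text
clock: 1.6
tool_pos: [0.5002, -0.2579, 0.3394]
eef_rot: [0.987, 0.163, -0.0, -0.0]
contact_force: [0.9, -0.1, -0.7]
opening: 0.682
finger_force: 0.0
```

>>> {"op": "send_rows", "data": {
  "motion": [
    {"x": 2.5,"y": -1.5,"z": 0,"rx": 0,"ry": 0,"rz": 0,"jaw": 6},
    {"x": 0,"y": 0,"z": 0,"rx": 0,"ry": 0,"rz": -0.12,"jaw": 6},
    {"x": 0,"y": 0,"z": 0,"rx": 0,"ry": 0,"rz": -0.12,"jaw": 6},
    {"x": 0,"y": 0,"z": 0,"rx": 0,"ry": 0,"rz": -0.12,"jaw": 6},
    {"x": 0,"y": 0,"z": 0,"rx": 0,"ry": 0,"rz": -0.12,"jaw": 6}
  ]
}}

```text
clock: 2.1
tool_pos: [0.5183, -0.2369, 0.3393]
eef_rot: [0.919, 0.395, -0.0, -0.0]
contact_force: [-1.3, 0.7, -0.3]
opening: 0.683
finger_force: 0.0
```

>>> {"op": "send_rows", "data": {
  "motion": [
    {"x": 0,"y": 0,"z": 0,"rx": 0,"ry": 0,"rz": -0.145,"jaw": 6},
    {"x": 0,"y": 0,"z": 0,"rx": 0,"ry": 0,"rz": -0.145,"jaw": 6},
    {"x": 0,"y": 0,"z": 0,"rx": 0,"ry": 0,"rz": -0.145,"jaw": 6},
    {"x": 0,"y": 0,"z": 0,"rx": 0,"ry": 0,"rz": -0.145,"jaw": 6},
    {"x": 0,"y": 0,"z": 0,"rx": 0,"ry": 0,"rz": -0.145,"jaw": 6}
  ]
}}

```text
clock: 2.6
tool_pos: [0.5182, -0.2371, 0.3393]
eef_rot: [0.719, 0.695, -0.0, -0.0]
contact_force: [-0.0, 0.4, -0.2]
opening: 0.678
finger_force: 0.0
```

```bash
cat > w.py <<'E'
from h import *
import sys
np.set_printoptions(precision=4,suppress=True)
g=get_state(); r=R.from_quat(g['eef_rot']); M=r.as_matrix()
print(g['clock'],g['tool_pos'],'q',g['q'],'F',g['contact_force'],'M',g['moment'],g['opening'],g['finger_force'])
print(M)
if len(sys.argv)>3:
    t=np.array([float(a) for a in sys.argv[1:4]]); print('shift cm tool',100*M.T@(t-g['tool_pos']))
    y=float(sys.argv[4]); Rt=R.from_matrix(np.array([[np.sin(-y),np.cos(y),0],[np.cos(y),np.sin(y),0],[0,0,-1]]))
    print('turn',(r.inv()*Rt).as_rotvec())
E
python3 w.py .541 -.2085 .226 -.0145
```

```text
2.6 [ 0.5182 -0.2371  0.3393] q [ 0.6833  0.5581 -0.5673  1.6012  0.3285  1.08   -0.0049] F [-0.002   0.4106 -0.1638] M [-0.0192 -0.1088  0.0159] 0.6775268126901519 0.0
[[ 0.0331  0.9995 -0.001 ]
 [ 0.9995 -0.0331  0.0002]
 [ 0.0002 -0.001  -1.    ]]
shift cm tool [ 2.9341  2.1948 11.3277]
turn [-0.001  -0.0002 -0.0186]
```

>>> {"op": "send_rows", "data": {
  "motion": [
    {"x": 1.5,"y": 1.1,"z": 0,"rx": 0,"ry": 0,"rz": -0.02,"jaw": 6},
    {"x": 1.4,"y": 1.1,"z": 0,"rx": 0,"ry": 0,"rz": 0,"jaw": 6},
    {"x": 0,"y": 0,"z": 3,"rx": 0,"ry": 0,"rz": 0,"jaw": 6},
    {"x": 0,"y": 0,"z": 3,"rx": 0,"ry": 0,"rz": 0,"jaw": 6},
    {"x": 0,"y": 0,"z": 0,"rx": 0,"ry": 0,"rz": 0,"jaw": 6}
  ]
}}

```text
clock: 3.1
tool_pos: [0.5385, -0.2085, 0.2759]
eef_rot: [0.714, 0.701, -0.002, -0.004]
contact_force: [0.1, -0.4, 0.2]
opening: 0.684
finger_force: 0.0
```

```bash
python3 w.py .541 -.2085 .226 -.0145
python3 - <<'E'
from h import *
t=snap('top','top1');s=snap('side','side1')
a=cv2.resize(t['img'][90:200,360:460],None,fx=4,fy=4,interpolation=2)
b=cv2.resize(s['img'][105:215,200:300],None,fx=4,fy=4,interpolation=2)
cv2.imwrite('pics/crop2.png',np.hstack([a,b])[:,:,::-1])
E
```

```text
3.1 [ 0.5385 -0.2085  0.2759] q [ 0.6027  0.6372 -0.5406  1.6625  0.3829  0.9586 -0.0955] F [ 0.1466 -0.4144  0.203 ] M [-0.0279 -0.0127  0.0081] 0.6835305014025911 0.0
[[ 0.0185  0.9998 -0.0087]
 [ 0.9998 -0.0185  0.0018]
 [ 0.0016 -0.0087 -1.    ]]
shift cm tool [-0.0015  0.2942  4.991 ]
turn [-0.0087 -0.0017 -0.004 ]
```

View pics/crop2.png

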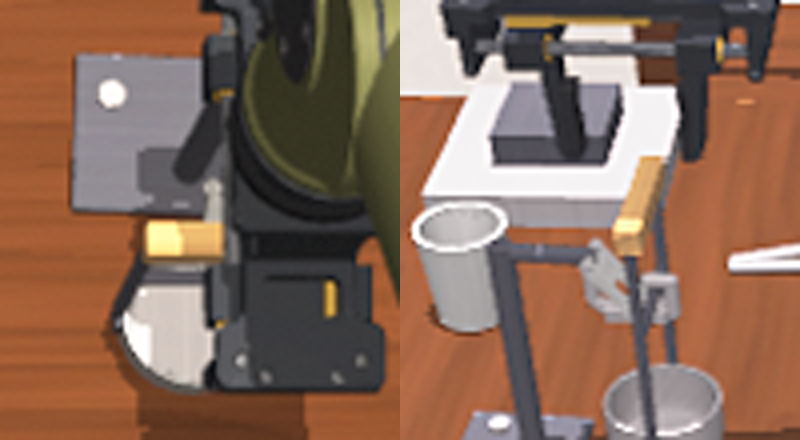

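The crop shows the grip bar lying between the open fingers, with its left end at crop (150,240) in the top view. I'll go down and close.

>>> {"op": "send_rows", "data": {
  "motion": [
    {"x": 0,"y": 0.2,"z": 2,"rx": 0,"ry": 0,"rz": 0,"jaw": 6},
    {"x": 0,"y": 0,"z": 2,"rx": 0,"ry": 0,"rz": 0,"jaw": 6},
    {"x": 0,"y": 0,"z": 1,"rx": 0,"ry": 0,"rz": 0,"jaw": 6},
    {"x": 0,"y": 0,"z": 0,"rx": 0,"ry": 0,"rz": 0,"jaw": 6},
    {"x": 0,"y": 0,"z": 0,"rx": 0,"ry": 0,"rz": 0,"jaw": 6}
  ]
}}

```text
clock: 3.7
tool_pos: [0.5442, -0.2089, 0.2309]
eef_rot: [0.714, 0.7, 0.001, 0.001]
contact_force: [0.9, 0.0, 1.0]
opening: 0.682
finger_force: 0.0
```

```bash
python3 w.py .541 -.2085 .226 -.0145
```

```text
3.7 [ 0.5442 -0.2089  0.2309] q [ 0.5832  0.6919 -0.5131  1.7088  0.429   0.8528 -0.1369] F [0.895  0.0407 0.9796] M [-0.0437 -0.1383 -0.0036] 0.6819790907510217 0.0
[[ 0.0191  0.9998  0.0019]
 [ 0.9998 -0.0191 -0.0005]
 [-0.0004  0.0019 -1.    ]]
shift cm tool [ 0.0316 -0.3205  0.4906]
turn [ 0.0019  0.0004 -0.0046]
```

>>> {"op": "send_rows", "data": {
  "motion": [
    {"x": 0,"y": 0,"z": 0.4,"rx": 0,"ry": 0,"rz": 0,"jaw": 6},
    {"x": 0,"y": 0,"z": 0,"rx": 0,"ry": 0,"rz": 0,"jaw": 6},
    {"x": 0,"y": 0,"z": 0,"rx": 0,"ry": 0,"rz": 0,"jaw": 6},
    {"x": 0,"y": 0,"z": 0,"rx": 0,"ry": 0,"rz": 0,"jaw": 6},
    {"x": 0,"y": 0,"z": 0,"rx": 0,"ry": 0,"rz": 0,"jaw": 6}
  ]
}}

```text
clock: 4.2
tool_pos: [0.5435, -0.2088, 0.2259]
eef_rot: [0.714, 0.7, 0.0, 0.0]
contact_force: [-0.9, -0.3, 0.5]
opening: 0.684
finger_force: 0.0
```

```bash
python3 w.py .541 -.2085 .226 -.0145
```

```text
4.2 [ 0.5435 -0.2088  0.2259] q [ 0.5814  0.6978 -0.5097  1.7146  0.4333  0.8432 -0.1407] F [-0.8857 -0.2942  0.4823] M [-0.007  -0.0575  0.0218] 0.6835717528538785 0.0
[[ 0.019   0.9998  0.0003]
 [ 0.9998 -0.019  -0.0001]
 [-0.0001  0.0003 -1.    ]]
shift cm tool [ 0.0265 -0.2486 -0.0127]
turn [ 0.0003  0.0001 -0.0045]
```

>>> {"op": "send_rows", "data": {
  "motion": [
    {"x": 0,"y": -0.15,"z": 0,"rx": 0,"ry": 0,"rz": 0,"jaw": 3},
    {"x": 0,"y": 0,"z": 0,"rx": 0,"ry": 0,"rz": 0,"jaw": 2},
    {"x": 0,"y": 0,"z": 0,"rx": 0,"ry": 0,"rz": 0,"jaw": 1},
    {"x": 0,"y": 0,"z": 0,"rx": 0,"ry": 0,"rz": 0,"jaw": 0.5},
    {"x": 0,"y": 0,"z": 0,"rx": 0,"ry": 0,"rz": 0,"jaw": 0.5}
  ],
  "grip_force": 30
}}

```text
clock: 4.7
tool_pos: [0.5419, -0.2087, 0.2257]
eef_rot: [0.714, 0.7, 0.0, 0.0]
contact_force: [0.1, 0.0, -0.0]
opening: 0.249
finger_force: 0.0
```

>>> {"op": "send_rows", "data": {
  "motion": [
    {"x": 0,"y": 0,"z": 0,"rx": 0,"ry": 0,"rz": 0,"jaw": 0.5},
    {"x": 0,"y": 0,"z": 0,"rx": 0,"ry": 0,"rz": 0,"jaw": 0.5},
    {"x": 0,"y": 0,"z": 0,"rx": 0,"ry": 0,"rz": 0,"jaw": 0.5},
    {"x": 0,"y": 0,"z": 0,"rx": 0,"ry": 0,"rz": 0,"jaw": 0.5},
    {"x": 0,"y": 0,"z": 0,"rx": 0,"ry": 0,"rz": 0,"jaw": 0.5}
  ],
  "grip_force": 50
}}

```text
clock: 5.2
tool_pos: [0.5415, -0.2088, 0.2257]
eef_rot: [0.714, 0.7, -0.0, -0.0]
contact_force: [-1.8, 0.9, 1.5]
opening: 0.174
finger_force: 50.0
```

```bash
python3 w.py .541 -.2085 .226 -.0145
python3 - <<'E'
from h import *
s=snap('side','side2')
cv2.imwrite('pics/crop3.png',cv2.resize(s['img'][135:245,200:300],None,fx=5,fy=5,interpolation=2)[:,:,::-1])
E
```

```text
5.2 [ 0.5415 -0.2088  0.2257] q [ 0.5827  0.6962 -0.5096  1.7194  0.4335  0.8411 -0.1411] F [-1.7547  0.8906  1.4677] M [ 0.0546  0.467  -0.0076] 0.17436747889738194 50.04117650198168
[[ 0.0191  0.9998 -0.0008]
 [ 0.9998 -0.0191 -0.0001]
 [-0.0001 -0.0008 -1.    ]]
shift cm tool [ 0.0278 -0.0533 -0.0336]
turn [-0.0008  0.0001 -0.0046]
```

View pics/crop3.png

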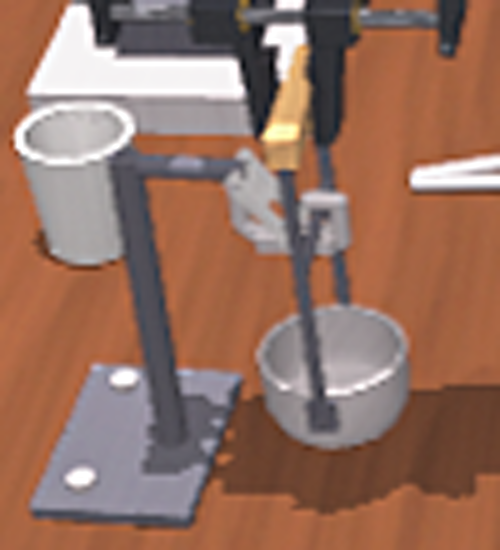

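Gripped: the picture shows both fingers on the bar at (290,120) and the crossbar in the hook. Next I'll lift about 3 mm to relieve the floor, then push back 18 mm.

>>> {"op": "send_rows", "data": {
  "motion": [
    {"x": 0,"y": 0,"z": -0.3,"rx": 0,"ry": 0,"rz": 0,"jaw": 0.5},
    {"x": 0,"y": 0,"z": 0,"rx": 0,"ry": 0,"rz": 0,"jaw": 0.5},
    {"x": 0,"y": 0.5,"z": 0,"rx": 0,"ry": 0,"rz": 0,"jaw": 0.5},
    {"x": 0,"y": 0.5,"z": 0,"rx": 0,"ry": 0,"rz": 0,"jaw": 0.5},
    {"x": 0,"y": 0,"z": 0,"rx": 0,"ry": 0,"rz": 0,"jaw": 0.5}
  ],
  "grip_force": 60
}}

```text
clock: 5.75
tool_pos: [0.5518, -0.209, 0.2281]
eef_rot: [0.714, 0.7, -0.0, -0.001]
contact_force: [-2.6, 0.1, -3.8]
opening: 0.175
finger_force: 60.0
```

>>> {"op": "send_rows", "data": {
  "motion": [
    {"x": 0,"y": 0.4,"z": 0,"rx": 0,"ry": 0,"rz": 0,"jaw": 0.5},
    {"x": 0,"y": 0.4,"z": 0,"rx": 0,"ry": 0,"rz": 0,"jaw": 0.5},
    {"x": 0,"y": 0.2,"z": 0,"rx": 0,"ry": 0,"rz": 0,"jaw": 0.5},
    {"x": 0,"y": 0,"z": 0,"rx": 0,"ry": 0,"rz": 0,"jaw": 0.5},
    {"x": 0,"y": 0,"z": 0,"rx": 0,"ry": 0,"rz": 0,"jaw": 0.5}
  ]
}}

```text
clock: 6.25
tool_pos: [0.5612, -0.2092, 0.2284]
eef_rot: [0.714, 0.7, -0.001, -0.001]
contact_force: [-5.2, -0.5, -4.9]
opening: 0.169
finger_force: 60.4
```

```bash
python3 w.py .560 -.2085 .229 -.0145
python3 - <<'E'
from h import *
s=snap('side','side3')
cv2.imwrite('pics/crop4.png',np.hstack([cv2.resize(load(f)['img'][135:245,200:300],None,fx=4,fy=4,interpolation=2) for f in('side2','side3')])[:,:,::-1])
E
```

```text
6.25 [ 0.5612 -0.2092  0.2284] q [ 0.5664  0.7163 -0.5093  1.659   0.4284  0.8812 -0.1347] F [-5.19   -0.4758 -4.9328] M [-0.174   1.2801 -0.0849] 0.16935658599454048 60.35144086112268
[[ 0.0191  0.9998 -0.0017]
 [ 0.9998 -0.0191 -0.0001]
 [-0.0002 -0.0017 -1.    ]]
shift cm tool [ 0.0726 -0.1211 -0.0618]
turn [-0.0017  0.0002 -0.0046]
```

View pics/crop4.png

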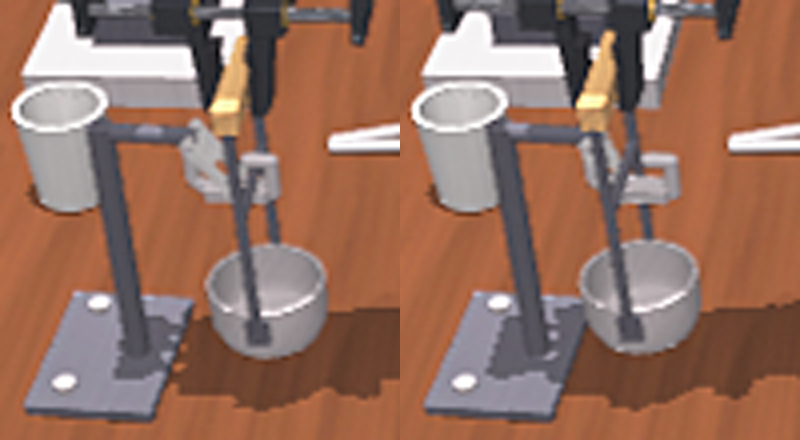

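The keeper is pressed open: the right-hand crop shows the crossbar clear behind the nose at (630,185). The push force is about 5 N. I'll lift 33 mm more, then draw out.

>>> {"op": "send_rows", "data": {
  "motion": [
    {"x": 0,"y": 0,"z": -0.8,"rx": 0,"ry": 0,"rz": 0,"jaw": 0.5},
    {"x": 0,"y": 0,"z": -0.9,"rx": 0,"ry": 0,"rz": 0,"jaw": 0.5},
    {"x": 0,"y": 0,"z": -0.9,"rx": 0,"ry": 0,"rz": 0,"jaw": 0.5},
    {"x": 0,"y": 0,"z": -0.7,"rx": 0,"ry": 0,"rz": 0,"jaw": 0.5},
    {"x": 0,"y": 0,"z": 0,"rx": 0,"ry": 0,"rz": 0,"jaw": 0.5}
  ]
}}

```text
clock: 6.8
tool_pos: [0.5643, -0.2089, 0.2639]
eef_rot: [0.714, 0.701, 0.002, 0.002]
contact_force: [0.7, -0.3, -4.2]
opening: 0.175
finger_force: 59.9
```

```bash
python3 w.py .560 -.2085 .261 -.0145
python3 - <<'E'
from h import *
s=snap('side','side4')
cv2.imwrite('pics/crop5.png',cv2.resize(s['img'][125:235,200:300],None,fx=5,fy=5,interpolation=2)[:,:,::-1])
E
```

```text
6.8 [ 0.5643 -0.2089  0.2639] q [ 0.5771  0.6766 -0.5303  1.6179  0.3994  0.9503 -0.1087] F [ 0.7069 -0.3363 -4.1751] M [ 0.001  -0.249   0.0324] 0.1748498083296284 59.85196854919195
[[ 0.0186  0.9998  0.0064]
 [ 0.9998 -0.0186 -0.0007]
 [-0.0005  0.0064 -1.    ]]
shift cm tool [ 0.0319 -0.4346  0.2915]
turn [ 0.0064  0.0005 -0.0041]
```

View pics/crop5.png

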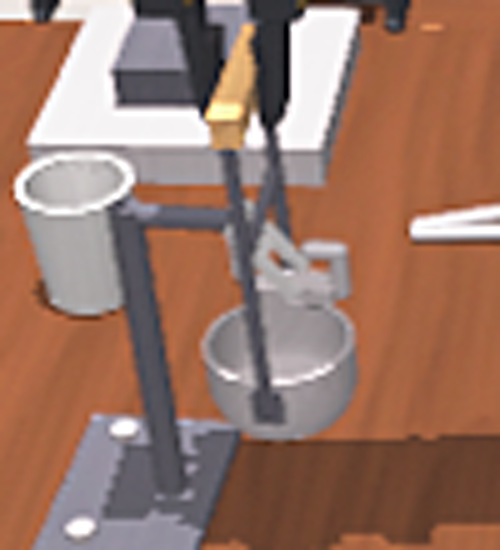

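The keeper has sprung back with the crossbar above it, at crop (255,215), and the pot hangs free. I'll draw it out along -x.

>>> {"op": "send_rows", "data": {
  "motion": [
    {"x": 0,"y": -1,"z": 0,"rx": 0,"ry": 0,"rz": 0,"jaw": 0.5},
    {"x": 0,"y": -1.5,"z": 0,"rx": 0,"ry": 0,"rz": 0,"jaw": 0.5},
    {"x": 0,"y": -1.5,"z": 0,"rx": 0,"ry": 0,"rz": 0,"jaw": 0.5},
    {"x": 0,"y": -1.5,"z": 0,"rx": 0,"ry": 0,"rz": 0,"jaw": 0.5},
    {"x": 0,"y": -1.5,"z": 0,"rx": 0,"ry": 0,"rz": 0,"jaw": 0.5}
  ]
}}

```text
clock: 7.35
tool_pos: [0.4904, -0.2077, 0.2614]
eef_rot: [0.714, 0.7, -0.0, -0.0]
contact_force: [-0.7, -0.5, -4.3]
opening: 0.171
finger_force: 59.9
```

>>> {"op": "send_rows", "data": {
  "motion": [
    {"x": 0,"y": -1.5,"z": 0,"rx": 0,"ry": 0,"rz": 0,"jaw": 0.5},
    {"x": 0,"y": -1.5,"z": 0,"rx": 0,"ry": 0,"rz": 0,"jaw": 0.5},
    {"x": 0,"y": -0.5,"z": -1,"rx": 0,"ry": 0,"rz": 0,"jaw": 0.5},
    {"x": 0,"y": 0,"z": -1,"rx": 0,"ry": 0,"rz": 0,"jaw": 0.5},
    {"x": 0,"y": 0,"z": -1,"rx": 0,"ry": 0,"rz": 0,"jaw": 0.5}
  ]
}}

```text
clock: 7.85
tool_pos: [0.4581, -0.2071, 0.2932]
eef_rot: [0.714, 0.7, 0.001, 0.001]
contact_force: [0.3, 0.1, -3.7]
opening: 0.173
finger_force: 59.9
```

```bash
python3 w.py .4754 .0043 .291 -.0145
```

```text
7.85 [ 0.4581 -0.2071  0.2932] q [ 0.7039  0.5134 -0.5754  1.8616  0.3576  0.8677 -0.0655] F [ 0.3038  0.108  -3.6743] M [-0.0454 -0.1157 -0.0352] 0.17253983759114455 59.87700328230858
[[ 0.0188  0.9998  0.0026]
 [ 0.9998 -0.0188 -0.0003]
 [-0.0002  0.0026 -1.    ]]
shift cm tool [21.1702  1.3336  0.2146]
turn [ 0.0026  0.0002 -0.0043]
```

>>> {"op": "send_rows", "data": {
  "motion": [
    {"x": 1.5,"y": 0.1,"z": 0,"rx": 0,"ry": 0,"rz": 0,"jaw": 0.5},
    {"x": 2.5,"y": 0.1,"z": 0,"rx": 0,"ry": 0,"rz": 0,"jaw": 0.5},
    {"x": 2.5,"y": 0.2,"z": 0,"rx": 0,"ry": 0,"rz": 0,"jaw": 0.5},
    {"x": 2.5,"y": 0.2,"z": 0,"rx": 0,"ry": 0,"rz": 0,"jaw": 0.5},
    {"x": 2.5,"y": 0.2,"z": 0,"rx": 0,"ry": 0,"rz": 0,"jaw": 0.5}
  ]
}}

```text
clock: 8.35
tool_pos: [0.4676, -0.0896, 0.2919]
eef_rot: [0.713, 0.701, 0.001, -0.0]
contact_force: [0.3, 0.1, -4.7]
opening: 0.172
finger_force: 59.9
```

>>> {"op": "send_rows", "data": {
  "motion": [
    {"x": 2.5,"y": 0.1,"z": 0,"rx": 0,"ry": 0,"rz": 0,"jaw": 0.5},
    {"x": 2.5,"y": 0.1,"z": 0,"rx": 0,"ry": 0,"rz": 0,"jaw": 0.5},
    {"x": 2.5,"y": 0.2,"z": 0,"rx": 0,"ry": 0,"rz": 0,"jaw": 0.5},
    {"x": 1.5,"y": 0.1,"z": 0,"rx": 0,"ry": 0,"rz": 0,"jaw": 0.5},
    {"x": 0.7,"y": 0,"z": 0,"rx": 0,"ry": 0,"rz": 0,"jaw": 0.5}
  ]
}}

```text
clock: 8.85
tool_pos: [0.4743, 0.0082, 0.292]
eef_rot: [0.712, 0.702, 0.001, -0.0]
contact_force: [0.6, 0.0, -4.2]
opening: 0.177
finger_force: 59.9
```

>>> {"op": "send_rows", "data": {
  "motion": [
    {"x": 0,"y": 0,"z": 1,"rx": 0,"ry": 0,"rz": 0,"jaw": 0.5},
    {"x": 0,"y": 0,"z": 1,"rx": 0,"ry": 0,"rz": 0,"jaw": 0.5},
    {"x": 0,"y": 0,"z": 1,"rx": 0,"ry": 0,"rz": 0,"jaw": 0.5},
    {"x": 0,"y": 0,"z": 0,"rx": 0,"ry": 0,"rz": 0,"jaw": 0.5},
    {"x": 0,"y": 0,"z": 0,"rx": 0,"ry": 0,"rz": 0,"jaw": 0.5}
  ]
}}

```text
clock: 9.35
tool_pos: [0.4737, 0.004, 0.2612]
eef_rot: [0.714, 0.7, -0.001, -0.0]
contact_force: [-0.5, -0.4, -4.7]
opening: 0.173
finger_force: 59.9
```

```bash
python3 w.py .4754 .0043 .231 -.0145
python3 - <<'E'
from h import *
s=snap('side','side5');t=snap('top','top5')
cv2.imwrite('pics/crop6.png',np.hstack([cv2.resize(s['img'][160:310,220:340],None,fx=3,fy=3,interpolation=2),cv2.resize(t['img'][130:280,250:370],None,fx=3,fy=3,interpolation=2)])[:,:,::-1])
E
```

```text
9.35 [0.4737 0.004  0.2612] q [ 0.2537  0.5184 -0.5486  1.9808  0.3897  0.7478 -0.5472] F [-0.5076 -0.3932 -4.6993] M [-0.0286 -0.1785 -0.0211] 0.17278452272193567 59.87592972815037
[[ 0.02    0.9998 -0.0012]
 [ 0.9998 -0.02   -0.0003]
 [-0.0003 -0.0012 -1.    ]]
shift cm tool [0.0377 0.1742 3.0192]
turn [-0.0012  0.0003 -0.0055]
```

View pics/crop6.png

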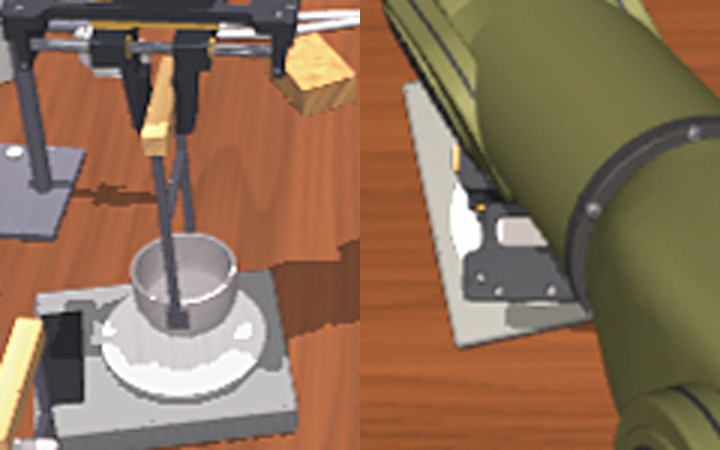

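The pot hangs over the pan: rim centre at crop (184,270), pan centre at (183,335). I'll check its tilt from the rim and leg pixels.

Run:
```python
from h import *
np.set_printoptions(precision=4,suppress=True)
s=load('side5')
x,y,z=.4737,.004,.2612-.1857
f=lambda u:np.array([220+u[0]/3,160+u[1]/3])
print('rim meas',f((184,270)),'pred',proj(s,(x,y,z+.042)), 'x on rim plane',onz(s,*f((184,270)),z+.042))
print('leg foot meas',f((178,318)),'pred',proj(s,(x,y+.042,z+.012)),'leg top',f((158,155)),proj(s,(x-.0006,y+.042,z+.183)))
```

```text
rim meas [281.3333 250.    ] pred [279.655  248.6968] x on rim plane [0.4694 0.0082 0.1175]
leg foot meas [279.3333 266.    ] pred [278.4014 271.2391] leg top [272.6667 211.6667] [272.6153 210.6299]
```

Tilt is about 0.03 rad, which is small and will flatten on contact. I'll descend with a +4 mm correction.

>>> {"op": "send_rows", "data": {
  "motion": [
    {"x": 0,"y": 0.4,"z": 0,"rx": 0,"ry": 0,"rz": 0,"jaw": 0.5},
    {"x": 0,"y": 0,"z": 1,"rx": 0,"ry": 0,"rz": 0,"jaw": 0.5},
    {"x": 0,"y": 0,"z": 1,"rx": 0,"ry": 0,"rz": 0,"jaw": 0.5},
    {"x": 0,"y": 0,"z": 0.4,"rx": 0,"ry": 0,"rz": 0,"jaw": 0.5},
    {"x": 0,"y": 0,"z": 0,"rx": 0,"ry": 0,"rz": 0,"jaw": 0.5}
  ]
}}

```text
clock: 9.95
tool_pos: [0.4772, 0.0044, 0.2367]
eef_rot: [0.714, 0.7, -0.001, -0.001]
contact_force: [0.6, 0.1, -4.7]
opening: 0.175
finger_force: 59.9
```

>>> {"op": "send_rows", "data": {
  "motion": [
    {"x": 0,"y": 0,"z": 0.2,"rx": 0,"ry": 0,"rz": 0,"jaw": 0.5},
    {"x": 0,"y": 0,"z": 0,"rx": 0,"ry": 0,"rz": 0,"jaw": 0.5},
    {"x": 0,"y": 0,"z": 0.1,"rx": 0,"ry": 0,"rz": 0,"jaw": 0.5},
    {"x": 0,"y": 0,"z": 0,"rx": 0,"ry": 0,"rz": 0,"jaw": 0.5},
    {"x": 0,"y": 0,"z": 0,"rx": 0,"ry": 0,"rz": 0,"jaw": 0.5}
  ]
}}

```text
clock: 10.45
tool_pos: [0.478, 0.0045, 0.2348]
eef_rot: [0.714, 0.7, 0.0, 0.0]
contact_force: [0.5, 0.2, -5.3]
opening: 0.175
finger_force: 59.9
```

>>> {"op": "send_rows", "data": {
  "motion": [
    {"x": 0,"y": 0,"z": 0.1,"rx": 0,"ry": 0,"rz": 0,"jaw": 0.5},
    {"x": 0,"y": 0,"z": 0,"rx": 0,"ry": 0,"rz": 0,"jaw": 0.5},
    {"x": 0,"y": 0,"z": 0.1,"rx": 0,"ry": 0,"rz": 0,"jaw": 0.5},
    {"x": 0,"y": 0,"z": 0,"rx": 0,"ry": 0,"rz": 0,"jaw": 0.5},
    {"x": 0,"y": 0,"z": 0,"rx": 0,"ry": 0,"rz": 0,"jaw": 0.5}
  ]
}}

```text
clock: 10.95
tool_pos: [0.4779, 0.0045, 0.2327]
eef_rot: [0.714, 0.7, -0.0, 0.0]
contact_force: [0.1, -0.3, -5.3]
opening: 0.173
finger_force: 59.9
```

>>> {"op": "send_rows", "data": {
  "motion": [
    {"x": 0,"y": 0,"z": 0.1,"rx": 0,"ry": 0,"rz": 0,"jaw": 0.5},
    {"x": 0,"y": 0,"z": 0,"rx": 0,"ry": 0,"rz": 0,"jaw": 0.5},
    {"x": 0,"y": 0,"z": 0.05,"rx": 0,"ry": 0,"rz": 0,"jaw": 0.5},
    {"x": 0,"y": 0,"z": 0,"rx": 0,"ry": 0,"rz": 0,"jaw": 0.5},
    {"x": 0,"y": 0,"z": 0,"rx": 0,"ry": 0,"rz": 0,"jaw": 0.5}
  ]
}}

```text
clock: 11.45
tool_pos: [0.478, 0.0045, 0.2314]
eef_rot: [0.714, 0.7, 0.0, 0.0]
contact_force: [-1.2, 0.5, -0.6]
opening: 0.17
finger_force: 59.9
```

Contact: the weight has come off the tool. I'll release gently.

>>> {"op": "send_rows", "data": {
  "motion": [
    {"x": 0,"y": 0,"z": 0.05,"rx": 0,"ry": 0,"rz": 0,"jaw": 0.5},
    {"x": 0,"y": 0,"z": 0,"rx": 0,"ry": 0,"rz": 0,"jaw": 0.5},
    {"x": 0,"y": 0,"z": 0,"rx": 0,"ry": 0,"rz": 0,"jaw": 0.5},
    {"x": 0,"y": 0,"z": 0,"rx": 0,"ry": 0,"rz": 0,"jaw": 0.5},
    {"x": 0,"y": 0,"z": 0,"rx": 0,"ry": 0,"rz": 0,"jaw": 0.5}
  ],
  "grip_force": 5
}}

```text
clock: 11.95
tool_pos: [0.4783, 0.0046, 0.2313]
eef_rot: [0.714, 0.7, 0.0, 0.0]
contact_force: [-1.9, -1.0, 5.3]
opening: 0.181
finger_force: 5.0
```

>>> {"op": "send_rows", "data": {
  "motion": [
    {"x": 0,"y": 0,"z": 0,"rx": 0,"ry": 0,"rz": 0,"jaw": 1.7},
    {"x": 0,"y": 0,"z": 0,"rx": 0,"ry": 0,"rz": 0,"jaw": 2},
    {"x": 0,"y": 0,"z": 0,"rx": 0,"ry": 0,"rz": 0,"jaw": 3},
    {"x": 0,"y": 0,"z": 0,"rx": 0,"ry": 0,"rz": 0,"jaw": 4},
    {"x": 0,"y": 0,"z": 0,"rx": 0,"ry": 0,"rz": 0,"jaw": 5}
  ]
}}

```text
clock: 12.45
tool_pos: [0.4782, 0.0046, 0.2307]
eef_rot: [0.714, 0.7, 0.0, 0.0]
contact_force: [0.2, -0.3, -0.3]
opening: 0.472
finger_force: 0.0
```

>>> {"op": "send_rows", "data": {
  "motion": [
    {"x": 0,"y": 0,"z": 0,"rx": 0,"ry": 0,"rz": 0,"jaw": 6},
    {"x": 0,"y": 0,"z": 0,"rx": 0,"ry": 0,"rz": 0,"jaw": 6},
    {"x": 0,"y": 0,"z": -1,"rx": 0,"ry": 0,"rz": 0,"jaw": 6},
    {"x": 0,"y": 0,"z": -2,"rx": 0,"ry": 0,"rz": 0,"jaw": 6},
    {"x": 0,"y": 0,"z": -2,"rx": 0,"ry": 0,"rz": 0,"jaw": 6}
  ]
}}

```text
clock: 12.95
tool_pos: [0.4778, 0.0046, 0.2818]
eef_rot: [0.714, 0.7, -0.0, -0.0]
contact_force: [0.1, -0.9, -0.2]
opening: 0.682
finger_force: 0.0
```

>>> {"op": "send_rows", "data": {
  "motion": [
    {"x": 0,"y": 0,"z": -3,"rx": 0,"ry": 0,"rz": 0,"jaw": 6},
    {"x": 0,"y": 0,"z": -3,"rx": 0,"ry": 0,"rz": 0,"jaw": 6},
    {"x": -2,"y": 0,"z": 0,"rx": 0,"ry": 0,"rz": 0,"jaw": 6},
    {"x": -2,"y": 0,"z": 0,"rx": 0,"ry": 0,"rz": 0,"jaw": 6},
    {"x": 0,"y": 0,"z": 0,"rx": 0,"ry": 0,"rz": 0,"jaw": 6}
  ]
}}

```text
clock: 13.45
tool_pos: [0.477, -0.0383, 0.3413]
eef_rot: [0.715, 0.699, -0.001, 0.001]
contact_force: [-0.0, 0.8, -1.1]
opening: 0.685
finger_force: 0.0
```

Run:
```python
from h import *
np.set_printoptions(precision=4,suppress=True)
s=snap('side','side6');t=snap('top','top6')
print('pred rim side',proj(s,(.4754,.0043,.087)),'legs foot',proj(s,(.4754,.0463,.057)),'leg top',proj(s,(.4754,.0463,.228)))
cv2.imwrite('pics/crop7.png',np.hstack([cv2.resize(s['img'][160:310,220:340],None,fx=3,fy=3,interpolation=2),cv2.resize(t['img'][130:280,250:370],None,fx=3,fy=3,interpolation=2)])[:,:,::-1])
```

```text
pred rim side [279.8154 258.485 ] legs foot [278.5886 280.6939] leg top [272.6622 222.6328]
```

View pics/crop7.png

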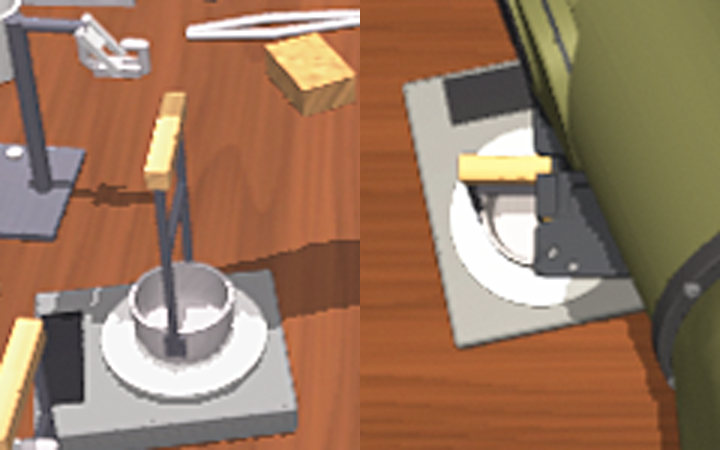

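The pot stands upright on the pan. Its rim centre at crop (182,300), which is image (280.7,260), lies within about 3 mm of the predicted centre. The gripper is clear.

```bash
python3 -c "
from plant import *
print(finish_job())"
```

```text
the job is handed in; nothing more can be done
None
```

The job is handed in: the shallow pot came off its hook and stands upright on the scale's pan, within about 3 mm of centre by the last picture, with the gripper open and clear; the hand-in returned no verdict.

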